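# Close the flow cell and hold the purge lever at half travel

### The arm

A 6-joint arm with a two-finger parallel gripper is mounted at the origin on the work surface. World frame = base frame: x ahead of the robot, y to its left, z up, the work surface at z = 0. Lengths are in m, angles in rad, forces in N, time in s.
With the tool pointing down it reaches from about 0.35 to 0.8 m from the base axis. Payload 7.3 kg.
Tool frame: the origin (TCP) lies between the finger pads; the fingertips stand 19 mm ahead of it and the grasp point (between the pads) is the TCP; z points along the fingers, y is the line along which they close (so a half turn about z gives the same grasp; the last joint's range is limited). The gripper opens to 85 mm and grips with 20 to 120 N. Pads are 22 mm wide; open, the fingers measure 114 mm over their backs; the gripper's body (76 mm by 85 mm) begins 54 mm behind the grasp point. The pads swing forward as they close: fully open they stand 13 mm farther back than shut.
Start: joints at [-1.296, 0.342, 1.524, -0, 1.275, -0.146], TCP at [0.214, -0.479, 0.25] pointing down, gripper open.
Joint ranges: [-2.53, 2.53], [-0.77, 2.02], [0.04, 2.7], [-1, 4.14], [0.28, 2.66], [-3.11, 3.11]. Speed limits (rad/s): [2.57, 2.57, 3.14, 3.14, 3.14, 3.14].

### API

Orientations are given as a rotation vector (axis times angle).
In Python, from station import arm gives the robot as it stands.
- The arm moves only by the tool play_rows, never from a script. Its argument "deltas" is one flat list of numbers, 7 for each row, row after row: the turn, a rotation vector about the world's x, y, z in rad, then the shift along the world's x, y, z in mm, then the opening, from 0 (shut) to 1 (fully open). A call has 1 to 5 rows; each row is the pose to reach, as a shift and turn from the pose commanded when the call began; what a row does not reach only later rows make up. A row lasts 1/8 s, in which the tool goes at most 62.5 mm and 10.7 degrees, less where a joint would pass 70% of its speed; a pose out of reach is approached as far as the arm can. A call with a gripper value outside its range is refused whole. The fingers move at their own pace and stop on an object; the grip force is fixed at half the most. Time passes only in rows, so rows that repeat a pose let the fingers close. It gives the time, the measured TCP pose, the force, the opening and the grip force at its end, in the units of the state.
- arm.state(): the state, without advancing time (a new reading comes with each control period).
- arm.read_camera(name): name is "side" or "top"; returns a dict with "img" (420x560x3 uint8, red, green, blue), "range_z" (420x560 float32, m along the optical axis (not along the pixel's ray), 0 where there is no reading), "fovy" (degrees; the focal length in pixels is half the picture's height over the tangent of half this angle, whatever the lens; pixels are square), "cx", "cy" (the principal point, pixels), "eye" and "orientation" of the camera in the world. Camera axes: x right, y up, looking along -z (the intrinsics and any distortion apply to the point x, -y, -z); pixel columns grow to the right and rows downward; lengths in m; the calibration is good to about 2 mm. A picture is of the moment at which its call begins.
- arm.sign_off(): hands the job in; it is judged then, once.
The state is a dict: "time_s": time; "joint_positions": joint angles; "dq": joint speeds; "joint_efforts": joint torques, N m; "position": TCP position; "orientation": TCP orientation; "force": force on the tool from outside, world axes, zero at the start; "ft_torque": the same for the moment, N m; "finger_gap": finger opening in m; "gripper_force": force on a finger pad.
Only numpy, scipy, OpenCV 4.12 (cv2) and the standard library are available. Lean on these libraries where they do the work, as an engineer would, in place of code of your own. Each camera call takes 0.05 s, during which the arm holds its last target. There are 200 camera calls.

### The job

Take the flanged cover from the tilted blue holder and seat it, flange down and black hub up, fully home in the round recess of the aluminium cell; lower it in rather than dropping it, and let go of it. Then press the red pad of the self-closing purge lever down to half travel, where the lever is level and its yellow pointer is in the green band, and hold it there: the program finishes while still pressing. Leave the jar, the wrench and the copper gasket where they are.

Things in the scene. Friction and masses are not known exactly. Their poses are not given: they have to be found in the camera images.
- cover: Loose flanged cover, 200 to 325 g: steel flange 60 mm across, 6 mm thick; round black hub with orange stripe, 30 mm across, 28 mm tall, on its middle. Origin: centre of the flange's flat underside; z points out through the hub. Starts flange down on the holder's slope, z leaning 20 degrees from vertical toward the holder's -x side.
- holder: Fixed blue sloping holder, foot 110 x 90 mm (x, y). Origin: centre of its underside, on the table; z up. Its plate (100 x 90 x 6 mm, centre 40 mm above the table) rises toward +x by 20 degrees to 60 mm. At the cover's lower side two steel pins of 8 mm diameter stand 9 mm out of the slope.
- cell: Fixed aluminium block 100 x 100 mm, 35 mm tall, with a round recess 63 mm across and 7 mm deep in the middle of its top (dark seal face at the bottom). Origin: centre of its underside, on the table; z up.
- pocket (a point): Centre of the recess floor of the cell, 28 mm above the table; z up. The seated cover's origin lies here, and its flange then lies 1 mm below the block's top.
- valve: Fixed purge valve on a grey base 200 x 70 mm (x, y); carries the lever. Origin: centre of its underside, on the table; z up. Lever pivot (along y) at x = +60 mm, 90 mm high, between cheeks 100 mm high. A scale plate 24 x 4 mm (x, y), green band between red ones, stands at x = 0, y = +33 mm, top 115 mm high.
- pad (a point): Centre of the flat top of the lever's round red press pad (32 mm across); moves with the lever. It lies 110 mm from the pivot toward the valve's -x side: about 120 mm above the table at rest, 100 mm at half travel, 80 mm at full travel.
- lever (a joint): Angle of the black lever (135 x 20 mm) in rad: 0 at rest, sloping up toward the pad; grows as the pad is pressed down; 0.18 is half travel (level); 0.36 the stop. Green band 0.12 to 0.24. A spring lifts it back when let go: at the pad about 2 N to start, 9 N at half travel, 15 N at the stop.
- jar: Bystander: closed jar 48 mm across and 75 mm tall. Origin: centre of its underside.
- wrench: Bystander: wrench 160 mm long, lying flat. Origin: its underside; x along its length.
- gasket: Bystander: copper ring 52 mm across, 6 mm thick. Origin: centre of its underside.
Mind the look-alikes: they are no part of the job. Of the things that look like the cell, take the one that is farthest from the robot's base at the start.

How it is judged:
On the way, in this order (a step that is already met when the one before it is completed fails the run):
1. the cover is seated flange down in the cell's recess and let go (horizontal distance between cover and pocket below 0.0035 m and z of cover in the frame of pocket between -0.003 and 0.002 m and angle between cover's own z axis and vertical below 0.06 rad and contact force between each of the fingers, the arm and cover below 0.2 N and linear speed of cover below 0.02 m/s and value of joint lever below 0.06 rad), for 0.2 s.
2. the lever is pressed and held in the green band (value of joint lever between 0.12 and 0.24 rad and contact force between any of the fingers, the arm and valve above 3 N), for 0.5 s.
At the end, for the whole second after the job is handed in: The cover lies untouched, flange down, in the recess (within 3.5 mm of its centre, within 2 mm above its floor, tilted less than 0.06 rad) and the robot keeps the lever still between 0.12 and 0.24 rad, pushing it with more than 3 N (all of step 2 and horizontal distance between cover and pocket below 0.0035 m and z of cover in the frame of pocket between -0.003 and 0.002 m and angle between cover's own z axis and vertical below 0.06 rad and contact force between each of the fingers, the arm and cover below 0.2 N and linear speed of cover below 0.02 m/s and velocity of joint lever between -0.05 and 0.05 rad/s); the arm keeps its last pose, push and grip.
It fails at once if the lever is pressed while the cover is not in the recess (value of joint lever above 0.1 rad and (horizontal distance between cover and pocket above 0.006 m or z of cover in the frame of pocket above 0.01 m)).
It fails at once if the cover is dropped over the recess from more than 15 mm (contact force between each of the fingers, the arm and cover below 0.05 N and horizontal distance between cover and pocket below 0.05 m and z of cover in the frame of pocket above 0.015 m).
It fails at once if the jar, wrench or gasket is moved more than 20 mm (distance of any of jar, wrench, gasket from where it was at the start of the episode above 0.02 m).
It also fails if it takes over 51 s, if anything falls off the work surface, if the arm or the gripper's body presses on something with over 40 N, if the wrist force passes 120 N, or if a joint passes its speed limit or range.

## Working session

There is one attempt and no reset: what is moved stays moved. The work goes in short steps, Python scripts to look and compute and a tool call to move; the robot and the scene stay as the last step left them, time stands still between calls to the robot, and variables do not carry over. Pictures are saved under pics/ and viewed, at most 10 in all, crops included, and the job is handed in when it is done.

Besides the shell and the picture viewer there is one more tool, called as name(argument=value, ...), one argument or row to a line, values as JSON. play_rows: Moves the arm, as the interface text tells. Its arguments: {"type":"object","properties":{"deltas":{"type":"array","items":{"type":"number"}}},"required":["deltas"]}

```bash
mkdir -p pics; ls
cat > h.py <<'E'
import numpy as np, cv2
from scipy.spatial.transform import Rotation as R
from station import arm
def cam(n):
    c=arm.read_camera(n); h,w=c["img"].shape[:2]
    f=h/2/np.tan(np.radians(c["fovy"])/2)
    v,u=np.mgrid[:h,:w]; z=c["range_z"]
    P=np.stack([(u-c["cx"])/f*z,-(v-c["cy"])/f*z,-z],-1)
    o=np.asarray(c["orientation"]); Rm=o if o.shape==(3,3) else R.from_rotvec(o).as_matrix()
    W=P@Rm.T+np.asarray(c["eye"]); W[z==0]=np.nan
    return c,W
E
python3 - <<'E'
from h import *
for n in("top","side"):
    c,W=cam(n); print({k:v for k,v in c.items() if k not in("img","range_z")})
    cv2.imwrite(f"pics/{n}0.png",c["img"][...,::-1]); np.savez(f"{n}0.npz",img=c["img"],W=W)
print(arm.state())
E
```

```text
pics
{'fovy': 50.24480490657651, 'cx': 280.8629381968285, 'cy': 211.4861384954983, 'eye': array([0.38929048, 0.03139818, 1.09953592]), 'orientation': array([ 0.1142878 , -0.1009947 , -1.57205061])}
{'fovy': 47.733595322904506, 'cx': 276.09500185300806, 'cy': 201.7217053454186, 'eye': array([0.05924899, 0.56782524, 0.80296606]), 'orientation': array([ 0.35821336, -0.92965696, -2.24907087])}
{'time_s': 0.1, 'joint_positions': array([-1.29598700e+00,  3.42696417e-01,  1.52492953e+00, -8.61796029e-06,
        1.27540968e+00, -1.46004487e-01]), 'dq': array([-0.00220881, -0.00153714, -0.00431282,  0.00037254, -0.00125786,
       -0.00097673]), 'joint_efforts': array([ 1.93457076e-03, -4.34446657e+01, -2.46491718e+01, -1.70433095e-04,
        4.61030126e-03, -1.62215696e-05]), 'position': array([ 0.21438783, -0.47886253,  0.24967013]), 'orientation': array([-3.07089947e+00, -6.55849504e-01,  1.58722916e-04]), 'force': array([ 0.3506008 , -0.51251074, -0.19872329]), 'ft_torque': array([0.01954642, 0.02657311, 0.03130991]), 'gripper_force': 0.0, 'finger_gap': 0.08543534138413983}
```

View pics/top0.png

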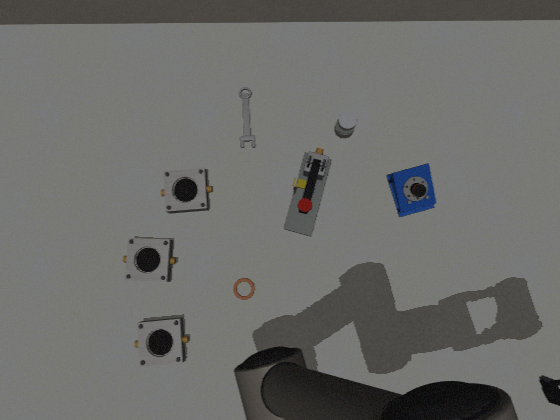

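View pics/side0.png

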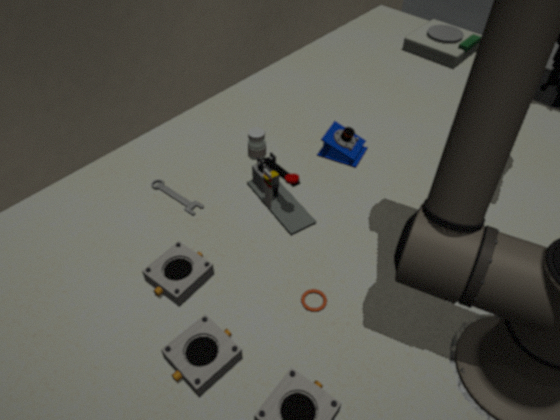

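The top view shows three cell-like blocks at (186,190), (148,260) and (160,342). The holder with the cover is at (413,190), the lever pad at (305,205), the jar at (346,126), the wrench at (246,118) and the gasket at (244,288). The side view shows the same blocks at (178,268), (202,350) and (298,405). Next I'll compute base distances and confirm the farthest block in a crop.

```bash
cat > m.py <<'E'
from h import *
for n,cells in(("top",[(186,190),(148,260),(160,342)]),("side",[(178,268),(202,350),(298,405)])):
    d=np.load(f"{n}0.npz"); W=d["W"]; I=d["img"].astype(int); r,g,b=I[...,0],I[...,1],I[...,2]
    m=(abs(W[...,2])<.01)&(abs(W[...,0]-.5)<.3)&(abs(W[...,1])<.4); T=W[m]
    A=np.c_[T[:,:2],np.ones(len(T))]; print(n,"table plane",np.linalg.lstsq(A,T[:,2],rcond=None)[0],T[:,2].std())
    vv,uu=np.mgrid[:420,:560]
    for u,v in cells:
        near=(abs(uu-u)<45)&(abs(vv-v)<45)
        top=near&(W[...,2]>.031)&(W[...,2]<.039)
        dark=near&(I.sum(2)<130)&(W[...,2]>.02)&(W[...,2]<.033)&(np.hypot(uu-u,vv-v)<25)
        k=cv2.morphologyEx(top.astype(np.uint8),cv2.MORPH_OPEN,np.ones((3,3)))
        p=W[k>0][:,:2].astype(np.float32); q=W[dark]
        rc=cv2.minAreaRect(p*1000)
        c2=cv2.minEnclosingCircle((q[:,:2]*1000).astype(np.float32)) if len(q) else None
        print(n,(u,v),"rect",np.round(rc[0],1),np.round(rc[1],1),round(rc[2],1),"dark",c2,len(q),q[:,2].mean() if len(q) else 0,"dist",np.hypot(*rc[0]))
    blue=(b>r+50)&(b>g+30)&np.isfinite(W[...,2])&(W[...,0]>.2)
    hp=W[blue&(W[...,2]>.012)]
    P=hp.copy()
    for i in range(8):
        A=np.c_[P[:,:2],np.ones(len(P))]; co=np.linalg.lstsq(A,P[:,2],rcond=None)[0]
        e=hp[:,2]-np.c_[hp[:,:2],np.ones(len(hp))]@co; P=hp[abs(e)<max(.004,.02-.003*i)]
    nn=np.array([-co[0],-co[1],1]); nn/=np.linalg.norm(nn)
    rc=cv2.minAreaRect((P[:,:2]*1000).astype(np.float32))
    print("holder plane n",nn,"tilt",np.degrees(np.arccos(nn[2])),"az up",np.degrees(np.arctan2(co[1],co[0])),"rect",rc,P.mean(0),len(P),"co",co)
    # cover: hub top + flange
    hu,hv=(418,190) if n=="top" else (345,137)
    s=(np.hypot(uu-hu,vv-hv)<25)&~blue&np.isfinite(W[...,2])
    Q=W[s]; hgt=(Q-np.array([0,0,co[2]]))@nn
    for nm,lo,hi in(("flange",.003,.010),("hub",.027,.042)):
        z=Q[(hgt>lo)&(hgt<hi)]; 
        if len(z)<5: print(nm,len(z));continue
        fr=R.align_vectors([[0,0,1]],[nn])[0].as_matrix(); y=z@fr.T
        c=cv2.minEnclosingCircle((y[:,:2]*1000).astype(np.float32))
        ctr=fr.T@np.array([c[0][0]/1000,c[0][1]/1000,y[:,2].mean()])
        print(nm,len(z),"mean",z.mean(0),"circ ctr",ctr,"r",c[1],"h",np.median(hgt[(hgt>lo)&(hgt<hi)]))
    red=(r>g+60)&(r>b+60)&(W[...,2]>.1)&(W[...,0]>.35)
    z=W[red]; ok=z[:,2]>np.median(z[:,2])-.006; z=z[ok]
    print("pad",z.mean(0),(z.max(0)-z.min(0)),len(z))
    bl=(I.sum(2)<110)&(W[...,2]>.08)&(W[...,2]<.13)&(np.hypot(W[...,0]-z[:,0].mean(),W[...,1]-z[:,1].mean())<.2)
    y=W[bl]; print("lever",y.mean(0),len(y), cv2.fitLine((y[:,:2]*1000).astype(np.float32),cv2.DIST_HUBER,0,.01,.01).ravel())
    ba=(abs(r-g)<25)&(I.sum(2)>150)&(W[...,2]>.008)&(W[...,2]<.03)&(np.hypot(W[...,0]-y[:,0].mean(),W[...,1]-y[:,1].mean())<.14)
    print("base rect",cv2.minAreaRect((W[ba][:,:2]*1000).astype(np.float32)),ba.sum(),np.median(W[ba][:,2]))
d=np.load("top0.npz")["img"]; 
a=cv2.resize(d[140:240,130:250],None,fx=3.3,fy=3.3,interpolation=3); b=cv2.resize(d[140:240,360:480],None,fx=3.3,fy=3.3,interpolation=3)
cv2.imwrite("pics/crop1.png",np.hstack([a,b])[...,::-1])
E
python3 m.py
```

```text
top table plane [-0.00126409 -0.00092729  0.0012082 ] 0.002288699528704401
top (186, 190) rect [591.7 273.9] [100.9 100.6] 4.5 dark ((575.48193359375, 273.9251403808594), 45.439109802246094) 405 0.028424885618033385 dist 652.0305842873836
top (148, 260) rect [423.3 358.8] [100.9  99.9] 87.6 dark ((414.59393310546875, 345.3553771972656), 43.68975067138672) 433 0.028625423683311123 dist 554.8762087148599
top (160, 342) rect [232.  323.3] [100.  101.1] 5.5 dark ((231.45741271972656, 323.4854736328125), 53.151554107666016) 471 0.028878494176286688 dist 397.91260357219744
holder plane n [-0.32599575 -0.09311646  0.9407742 ] tilt 19.818017694409736 az up 15.94130337695587 rect ((589.9664916992188, -278.61859130859375), (93.53133392333984, 90.96006774902344), 15.163680076599121) [ 0.59127381 -0.27670238  0.04415068] 917 co [ 0.34651859  0.09897854 -0.13334909]
flange 305 mean [ 0.58840734 -0.27536978  0.04982846] circ ctr [ 0.58406193 -0.27940658  0.04792313] r 34.466285705566406 h 0.006009243616090167
hub 140 mean [ 0.5791904  -0.28039587  0.07516178] circ ctr [ 0.57909901 -0.28081849  0.0
[... 1146 characters left out ...]
7821044922) [ 0.58832162 -0.26760842  0.04414581] 488 co [ 0.34791846  0.09215331 -0.13589777]
flange 212 mean [ 0.58575537 -0.27432652  0.04923593] circ ctr [ 0.58176523 -0.29407622  0.04602768] r 47.02025604248047 h 0.005987493086863302
hub 93 mean [ 0.57959261 -0.27972613  0.07523632] circ ctr [ 0.58029336 -0.28079632  0.07538149] r 16.40765953063965 h 0.03369814791473371
pad [ 0.54122793 -0.0105952   0.12100495] [0.03168876 0.02795786 0.00804364] 88
lever [ 0.59596072 -0.0195351   0.1024723 ] 319 [ 9.6147746e-01 -2.7488390e-01  5.9021442e+02 -1.9589050e+01]
base rect ((586.6947021484375, -26.291397094726562), (72.14413452148438, 202.3955078125), 74.128173828125) 1119 0.011350248137363739
```

View pics/crop1.png

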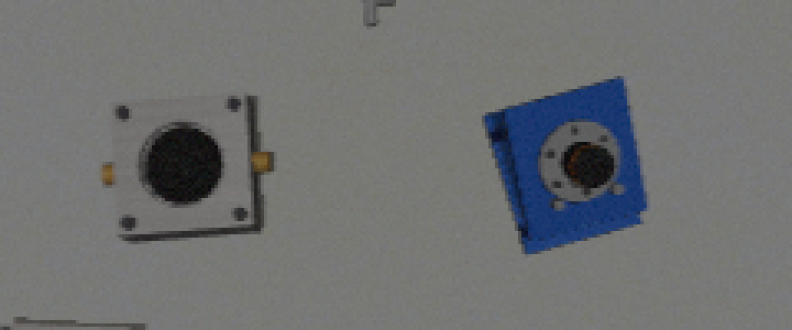

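The cell is the block at top-view pixel (186,190), 0.65 m from the base against 0.56 and 0.40 for the others. The crop confirms it: a plain recess with a dark floor. The crop also shows the cover on the holder, with its two pins on the lower side. Next, the approach move.

```bash
cat >> h.py <<'E'
az=np.radians(15.3); t=np.radians(20)
n=np.array([-np.sin(t)*np.cos(az),-np.sin(t)*np.sin(az),np.cos(t)])
yt=np.array([np.sin(az),-np.cos(az),0])
C0=np.array([.5795,-.2808,.0753])-.034*n
def Rt(z,y): z=np.array(z)/np.linalg.norm(z); y=np.array(y)-np.dot(y,z)*z; y/=np.linalg.norm(y); return R.from_matrix(np.c_[np.cross(y,z),y,z])
RG=Rt(-n,yt)
def delta(p,Rg):
    s=arm.state(); q=R.from_rotvec(s["orientation"])
    print("t",s["time_s"],"turn",np.round((Rg*q.inv()).as_rotvec(),4),"shift",np.round((np.array(p)-s["position"])*1000,1),"F",np.round(s["force"],1),"gap",s["finger_gap"])
E
python3 -c "
from h import *
print(C0,n); delta(C0+n*.118,RG)"
```

```text
[ 0.59071653 -0.2777315   0.04335045] [-0.32989807 -0.0902499   0.93969262]
t 0.1 turn [ 0.1164 -0.3292 -0.1525] shift [337.4 190.5 -95.4] F [ 0.4 -0.5 -0.2] gap 0.08543534138413983
```

play_rows(
  deltas=[0.04,-0.11,-0.05,55,32,-10,0.8,0.08,-0.22,-0.1,110,64,-25,0.8,0.1164,-0.3292,-0.1525,165,95,-45,0.8,0.1164,-0.3292,-0.1525,220,125,-60,0.8,0.1164,-0.3292,-0.1525,275,157,-75,0.8],
)

```text
time_s: 0.72
position: [0.4793, -0.3279, 0.1776]
orientation: [-3.024, -0.403, -0.533]
force: [0.3, -0.4, 0.1]
finger_gap: 0.0682
gripper_force: 0.0
```

```bash
python3 -c "
from h import *
delta(C0+n*.118,RG)"
```

```text
t 0.725 turn [ 0.001  -0.0002  0.002 ] shift [ 72.4  39.5 -23.3] F [ 0.3 -0.4  0.1] gap 0.06824334304380329
```

play_rows(
  deltas=[0,0,0,40,20,-13,0.8,0,0,0,62.4,33.5,-20.4,0.8,0,0,0,62.4,33.5,-20.4,0.8,0,0,0,62.4,33.5,-20.4,0.8],
)

```text
time_s: 1.23
position: [0.5402, -0.2954, 0.1579]
orientation: [-3.024, -0.406, -0.532]
force: [-0.7, 0.5, -1.0]
finger_gap: 0.0679
gripper_force: 0.0
```

Run:
```python
from h import *
delta(C0+n*.118,RG); delta(C0+n*.029,RG)
c,W=cam("side"); cv2.imwrite("pics/s1.png",cv2.resize(c["img"][60:220,220:460],None,fx=3,fy=3,interpolation=2)[...,::-1])
```

```text
t 1.225 turn [ 0.0014 -0.0004  0.0006] shift [11.6  7.  -3.6] F [-0.7  0.5 -1. ] gap 0.06791082182415074
t 1.225 turn [ 0.0014 -0.0004  0.0006] shift [ 41.   15.1 -87.3] F [-0.7  0.5 -1. ] gap 0.06791082182415074
```

View pics/s1.png

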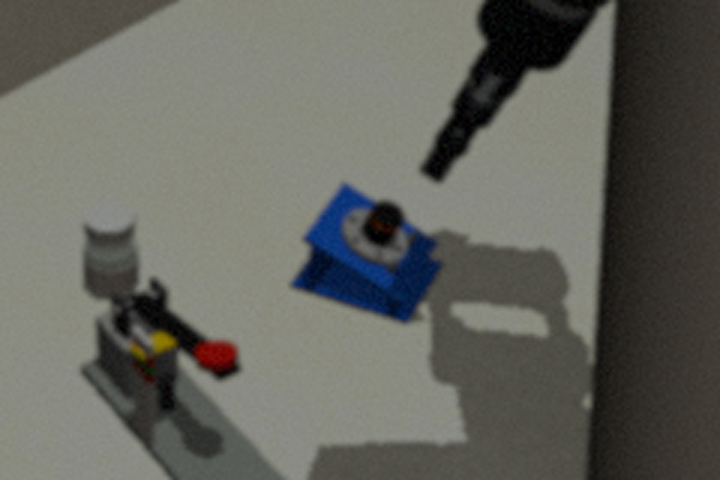

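The gripper is lined up tilted above the hub, with the hub at about (383,222) in the crop and the fingers at (435,165). I'll finish the alignment and descend along the cover axis.

play_rows(
  deltas=[0,0,0,11.6,7,-3.6,0.8,0,0,0,19,9,-24,0.8,0,0,0,26,11,-45,0.8,0,0,0,32,12.7,-62,0.8,0,0,0,32,12.7,-62,0.8],
)

```text
time_s: 1.9
position: [0.5724, -0.2819, 0.0946]
orientation: [-3.022, -0.405, -0.53]
force: [-0.1, -0.0, 0.3]
finger_gap: 0.0682
gripper_force: 0.0
```

Run:
```python
from h import *
delta(C0+n*.029,RG)
c,W=cam("side"); cv2.imwrite("pics/s2.png",cv2.resize(c["img"][80:180,290:440],None,fx=5,fy=5,interpolation=2)[...,::-1])
```

```text
t 1.9 turn [-0.0004 -0.0018  0.0004] shift [  8.7   1.5 -24. ] F [-0.1 -0.   0.3] gap 0.06817053211658013
```

View pics/s2.png

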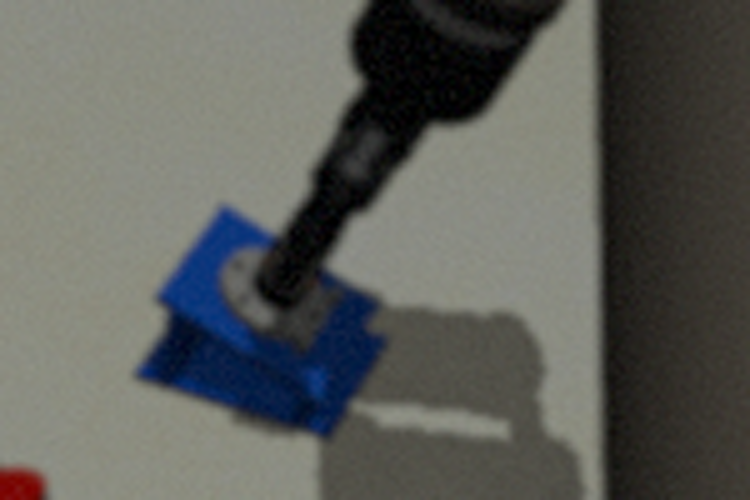

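play_rows(
  deltas=[0,0,0,4,1,-12,0.8,0,0,0,8.4,1.4,-23,0.8,0,0,0,8.4,1.4,-23,0.8,0,0,0,8.4,1.4,-23,0.5,0,0,0,8.4,1.4,-23,0.5],
)

```text
time_s: 2.58
position: [0.5812, -0.2812, 0.0734]
orientation: [-3.024, -0.406, -0.534]
force: [-0.6, -0.4, 0.0]
finger_gap: 0.0429
gripper_force: 0.0
```

play_rows(
  deltas=[0,0,0,0,0,0,0.2,0,0,0,0,0,0,0.2,0,0,0,0,0,0,0.2],
)

```text
time_s: 2.95
position: [0.5812, -0.2814, 0.0737]
orientation: [-3.024, -0.406, -0.534]
force: [-2.8, -0.2, 5.3]
finger_gap: 0.0279
gripper_force: 59.1
```

Run:
```python
from h import *
delta(C0+n*.030,RG)
```

```text
t 2.95 turn [0.0023 0.001  0.0007] shift [-0.4  1.  -2.2] F [-2.8 -0.2  5.3] gap 0.027904250021440133
```

play_rows(
  deltas=[0,0,0,-3.3,-0.9,9.4,0.2,0,0,0,-8,-2,24,0.2,0,0,0,-16,-4,48,0.2,0,0,0,-25,-6,75,0.2,0,0,0,-25,-6,75,0.2],
)

```text
time_s: 3.58
position: [0.5563, -0.2879, 0.1506]
orientation: [-3.026, -0.406, -0.538]
force: [-0.0, -1.1, -2.5]
finger_gap: 0.028
gripper_force: 59.8
```

Run:
```python
from h import *
s=arm.state(); print(s["position"],s["force"],s["finger_gap"],s["joint_positions"])
c,W=cam("side"); cv2.imwrite("pics/s3.png",cv2.resize(c["img"][60:180,270:450],None,fx=4,fy=4,interpolation=2)[...,::-1]); np.savez("s3.npz",img=c["img"],W=W)
```

```text
[ 0.5562859  -0.28791921  0.15058323] [-0.01117518 -1.09587315 -2.49809308] 0.027953313009644175 [-0.73763461  0.51459838  1.60072671  0.38688118  0.86606597  0.33756552]
```

View pics/s3.png

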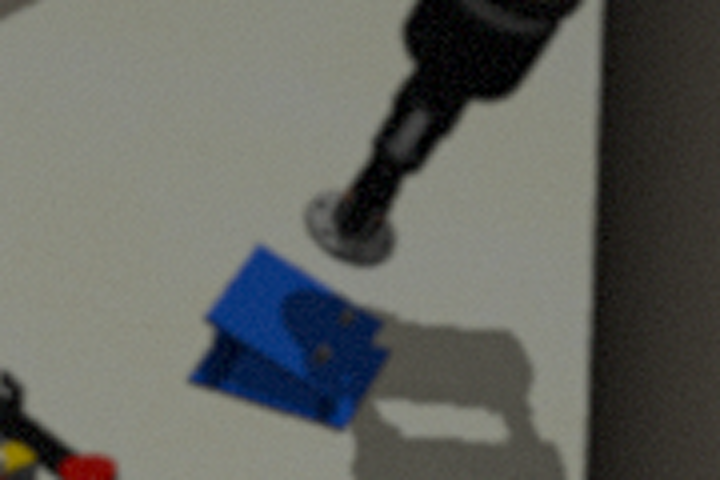

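The cover is held (about 2.5 N of weight) and sits square in the fingers at (350,225) in the crop; the holder is empty. Now I'll compute the transfer.

```bash
cat >> h.py <<'E'
RV=Rt([0,0,-1],yt)
CELL=np.array([.5928,.2735])
E
python3 - <<'E'
from h import *
delta([*CELL,.20],RV)
E
```

```text
t 3.625 turn [-0.0894  0.3379  0.0004] shift [ 36.8 560.8  51.1] F [-1.7  0.2 -2.6] gap 0.0275302176574812
```

play_rows(
  deltas=[-0.02,0.08,0,4,15,40,0.2,-0.04,0.16,0,8,55,75,0.2,-0.06,0.25,0,12,105,80,0.2,-0.0894,0.3379,0,16,160,80,0.2,-0.0894,0.3379,0,20,215,80,0.2],
)

```text
time_s: 4.25
position: [0.5765, -0.0694, 0.2262]
orientation: [-3.111, -0.419, 0.006]
force: [1.0, 0.8, -1.9]
finger_gap: 0.0276
gripper_force: 59.8
```

play_rows(
  deltas=[0,0,0,4,55,0,0.2,0,0,0,8,110,0,0.2,0,0,0,12,165,0,0.2,0,0,0,16,220,0,0.2,0,0,0,18,275,0,0.2],
)

```text
time_s: 4.88
position: [0.5935, 0.205, 0.2261]
orientation: [-3.112, -0.418, 0.006]
force: [1.1, 0.2, -2.5]
finger_gap: 0.0277
gripper_force: 59.8
```

Run:
```python
from h import *
delta([*CELL,.15],RV)
```

```text
t 4.875 turn [-0.0008 -0.0038  0.0001] shift [ -0.7  68.5 -76.1] F [ 1.1  0.2 -2.5] gap 0.02773265326381408
```

play_rows(
  deltas=[0,0,0,-0.7,50,-20,0.2,0,-0.003,0,-0.7,68.5,-60,0.2,0,-0.003,0,-0.7,68.5,-76,0.2,0,-0.003,0,-0.7,68.5,-76,0.2,0,-0.003,0,-0.7,68.5,-76,0.2],
)

```text
time_s: 5.5
position: [0.5944, 0.2706, 0.1532]
orientation: [-3.113, -0.415, -0.006]
force: [0.4, -0.4, -1.9]
finger_gap: 0.0281
gripper_force: 59.9
```

Run:
```python
from h import *
delta([*CELL,.15],RV)
p=arm.state()["position"]
ims=[]
for k in("top","side"):
    c,W=cam(k); np.savez(f"{k}4.npz",img=c["img"],W=W)
    m=(np.hypot(W[...,0]-p[0],W[...,1]-p[1])<.045)&(W[...,2]>p[2]-.04)&(W[...,2]<p[2]-.015)
    Q=W[m]; A=np.c_[Q[:,:2]-p[:2],np.ones(len(Q))]
    print(k,len(Q),"z hist",np.histogram(Q[:,2]-p[2],10),)
    zt=np.median(Q[:,2]); q=Q[abs(Q[:,2]-zt)<.006]; A=np.c_[q[:,:2]-p[:2],np.ones(len(q))]
    print("plane",np.linalg.lstsq(A,q[:,2]-p[2],rcond=None)[0],"circ",cv2.minEnclosingCircle(((q[:,:2]-p[:2])*1000).astype(np.float32)))
    v,u=np.nonzero(m); v0,u0=int(v.mean()),int(u.mean())
    ims.append(cv2.resize(c["img"][max(v0-40,0):v0+40,max(0,u0-40):u0+40],(400,400),interpolation=2))
cv2.imwrite("pics/c4.png",np.hstack(ims)[...,::-1])
```

```text
t 5.5 turn [-0.0016  0.0038  0.0019] shift [-1.6  2.9 -3.2] F [ 0.4 -0.4 -1.9] gap 0.028072302413565158
top 114 z hist (array([ 1,  9, 27, 36, 31,  5,  2,  0,  1,  2]), array([-0.03300249, -0.03122354, -0.02944459, -0.02766564, -0.02588669,
       -0.02410774, -0.02232879, -0.02054983, -0.01877088, -0.01699193,
       -0.01521298]))
plane [ 0.03378596  0.06978537 -0.02515108] circ ((-10.147499084472656, -18.397541046142578), 19.949840545654297)
side 381 z hist (array([ 12,  25,  63, 141,  95,  18,   7,   3,   8,   9]), array([-0.03109551, -0.02948623, -0.02787696, -0.02626768, -0.0246584 ,
       -0.02304912, -0.02143984, -0.01983056, -0.01822129, -0.01661201,
       -0.01500273]))
plane [ 0.03582657 -0.01857742 -0.02485628] circ ((-1.5641344785690308, -0.5620696544647217), 30.187089920043945)
```

View pics/c4.png

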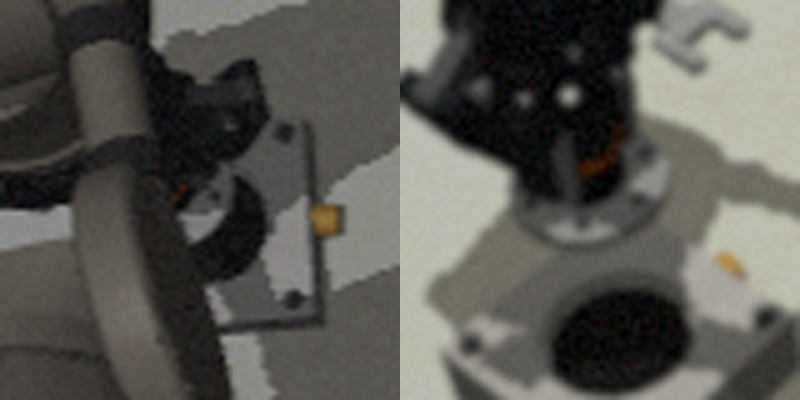

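The left (top view) crop shows the arm mostly hiding the cover. The right (side view) crop shows the flange at (590,205), level over the block, with the recess at (620,340). I'll move closer and measure the cover against the recess in the side camera.

play_rows(
  deltas=[0,0.004,0,1,3,-30,0.2,0,0.004,0,1,3,-60,0.2,0,0.004,0,1,3,-73,0.2,0,0.004,0,1,3,-73,0.2,0,0.004,0,1,3,-73,0.2],
)

```text
time_s: 6.22
position: [0.5954, 0.2746, 0.0806]
orientation: [-3.112, -0.417, -0.001]
force: [-0.7, 0.4, -1.7]
finger_gap: 0.0282
gripper_force: 59.9
```

```bash
cat > cov.py <<'E'
from h import *
from scipy.optimize import least_squares
delta([.5955,.2736,.075],RV)
s=arm.state(); p=s["position"]
Q=[]; zc=[]
for i in range(6):
    c,W=cam("side"); I=c["img"].astype(int)
    m=(np.hypot(W[...,0]-p[0],W[...,1]-p[1])<.05)&(W[...,2]>p[2]-.032)&(W[...,2]<p[2]-.018)&(I.sum(2)>100)
    Q.append(W[m])
    t=(W[...,2]<.040)&(W[...,2]>.030)&(np.hypot(W[...,0]-.5935,W[...,1]-.273)<.075)
    k=cv2.morphologyEx(t.astype(np.uint8),cv2.MORPH_OPEN,np.ones((3,3))); zc.append(W[k>0])
Q=np.vstack(Q); q=Q
for i in range(6):
    A=np.c_[q[:,:2]-p[:2],np.ones(len(q))]; co=np.linalg.lstsq(A,q[:,2]-p[2],rcond=None)[0]
    e=Q[:,2]-p[2]-np.c_[Q[:,:2]-p[:2],np.ones(len(Q))]@co; q=Q[abs(e)<.003]
d=(q[:,:2]-p[:2])*1000
h=cv2.convexHull(d.astype(np.float32))[:,0]
f=least_squares(lambda x:np.hypot(*(h-x[:2]).T)-30,[0,0],loss="soft_l1")
print(len(q),"plane",co,"minc",cv2.minEnclosingCircle(d.astype(np.float32)),"hullfit",f.x,np.round(f.fun.std(),2))
Z=np.vstack(zc); print("cell",cv2.minAreaRect((Z[:,:2]*1000).astype(np.float32)),np.median(Z[:,2]))
E
python3 cov.py
```

```text
t 6.225 turn [-0.002   0.0006  0.0008] shift [ 0.1 -1.  -5.6] F [-0.7  0.4 -1.7] gap 0.028161062974396283
1681 plane [ 0.00484293 -0.00497116 -0.02583882] minc ((-2.6298322677612305, -0.5332880020141602), 30.643415451049805) hullfit [-1.57712354 -0.53847771] 0.39
cell ((594.0910034179688, 272.177734375), (104.70803833007812, 102.90081024169922), 4.620793342590332) 0.03618457998771868
```

play_rows(
  deltas=[0,0,0,0.3,-1.4,-4,0.2,0,0,0,0.3,-1.4,-8,0.2,0,0,0,0.3,-1.4,-11,0.2,0,0,0,0.3,-1.4,-13,0.2,0,0,0,0.3,-1.4,-15,0.2],
)

```text
time_s: 7.15
position: [0.5947, 0.2731, 0.0638]
orientation: [-3.112, -0.417, 0.003]
force: [-0.4, 0.1, -2.1]
finger_gap: 0.028
gripper_force: 59.9
```

play_rows(
  deltas=[0,0,0,0.5,0,-1,0.2,0,0,0,0.5,0,-2,0.2,0,0,0,0.5,0,-2.5,0.2,0,0,0,0.5,0,-2.5,0.2],
)

```text
time_s: 7.65
position: [0.5952, 0.273, 0.0615]
orientation: [-3.112, -0.417, 0.003]
force: [0.0, 0.1, -2.8]
finger_gap: 0.0281
gripper_force: 59.9
```

play_rows(
  deltas=[0,0,0,0,0,-0.7,0.2,0,0,0,0,0,-0.7,0.2,0,0,0,0,0,-0.7,0.2],
)

```text
time_s: 8.02
position: [0.5953, 0.2731, 0.0609]
orientation: [-3.112, -0.417, 0.003]
force: [-0.2, 0.4, -0.5]
finger_gap: 0.0272
gripper_force: 60.2
```

```bash
python3 cov.py
```

```text
t 8.025 turn [-0.0012 -0.0018  0.0006] shift [ 0.2  0.5 14.1] F [-0.2  0.4 -0.5] gap 0.027233007884922333
5591 plane [-0.00094608 -0.00060308 -0.02490556] minc ((0.0011212617391720414, 0.0022015857975929976), 49.99688720703125) hullfit [-18.59776048   3.9594437 ] 10.87
cell ((593.4653930664062, 272.1598815917969), (103.04046630859375, 103.08631134033203), 4.144688129425049) 0.03602333024265003
```

play_rows(
  deltas=[0,0,0,0,0,-0.5,0.2,0,0,0,0,0,-0.8,0.2,0,0,0,0,0,-0.8,0.2],
)

```text
time_s: 8.7
position: [0.5953, 0.2731, 0.0609]
orientation: [-3.112, -0.417, 0.002]
force: [-2.5, 0.4, 5.3]
finger_gap: 0.0276
gripper_force: 60.8
```

Contact at the predicted height (TCP z 0.061) with 5 N upward, so the cover is seated. Releasing it.

play_rows(
  deltas=[0,0,0,0,0,0.5,0.4,0,0,0,0,0,0.5,0.6,0,0,0,0,0,0.5,0.8,0,0,0,0,0,0.5,0.8],
)

```text
time_s: 9.2
position: [0.5952, 0.273, 0.0603]
orientation: [-3.112, -0.417, 0.003]
force: [-0.1, -0.1, -0.5]
finger_gap: 0.0681
gripper_force: 0.0
```

play_rows(
  deltas=[0,0,0,0,0,20,0.8,0,0,0,0,0,60,0.8,0,0,0,0,0,110,0.8,0,0,0,-20,-40,130,0.8,0,0,0,-35,-90,135,0.8],
)

```text
time_s: 9.82
position: [0.5602, 0.183, 0.1973]
orientation: [-3.112, -0.42, -0.003]
force: [-0.1, -0.8, -0.0]
finger_gap: 0.0683
gripper_force: 0.0
```

```bash
cat > chk.py <<'E'
from h import *
s=arm.state(); print(s["time_s"],s["position"],s["force"])
c,W=cam("side"); I=c["img"]
m=(np.hypot(W[...,0]-.5938,W[...,1]-.2725)<.07)
Q=W[m]; hub=Q[Q[:,2]>.055]; print("hub top z",np.percentile(hub[:,2],[50,90]),hub[hub[:,2]>.058].mean(0))
fl=m&(np.hypot(W[...,0]-.5938,W[...,1]-.2725)<.027)&(W[...,2]<.04)
q=W[fl]; A=np.c_[q[:,:2]-CELL,np.ones(len(q))]; print("flange plane",np.linalg.lstsq(A,q[:,2],rcond=None)[0],len(q))
v,u=np.nonzero(m); a,b=int(v.mean()),int(u.mean())
cv2.imwrite("pics/c5.png",cv2.resize(I[a-45:a+45,b-60:b+60],(720,540),interpolation=2)[...,::-1])
E
python3 chk.py
```

```text
9.825 [0.56022844 0.18297477 0.19732663] [-0.11010629 -0.76017338 -0.0267326 ]
hub top z [0.46691685 0.52924159] [0.55628784 0.23982067 0.41148402]
flange plane [0.01427246 0.00819968 0.03549167] 267
```

View pics/c5.png

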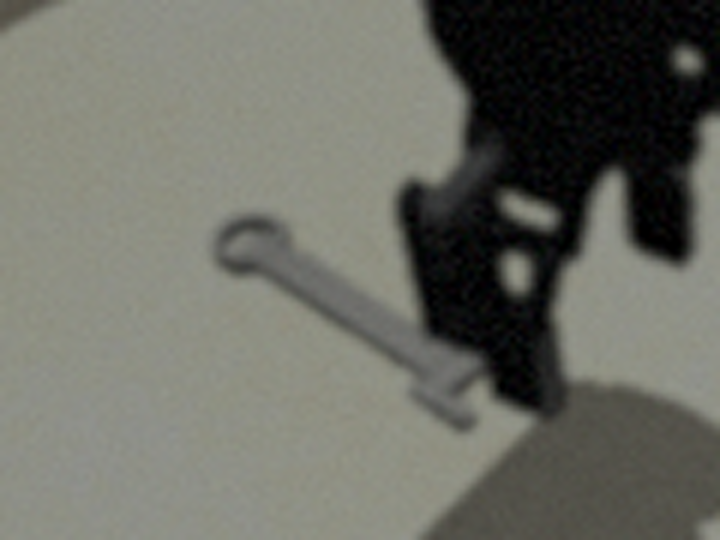

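The crop missed the cover and mostly shows the wrench, undisturbed, and the gripper. The flange surface fits as level at 34 mm, which is what a seated cover should give. Next I'll go above the pad with the fingers shut, then check both.

play_rows(
  deltas=[0,0,0,-8,-55,3,0.4,0,0,0,-15,-110,3,0.1,0,0,0,-22,-165,3,0,0,0,0,-22,-195,3,0,0,0,0,-22,-195,3,0],
)

```text
time_s: 10.5
position: [0.5382, -0.014, 0.1986]
orientation: [-3.113, -0.412, 0.003]
force: [-0.2, 1.3, -0.8]
finger_gap: -0.0004
gripper_force: 0.0
```

Run:
```python
from h import *
delta([.538,-.012,.145],RV)
ims=[]
for k,cs in(("top",[(186,190),(300,200)]),("side",[(178,262),(285,190)])):
    c,W=cam(k); I=c["img"]
    for a in cs: ims.append(cv2.resize(I[a[1]-35:a[1]+35,a[0]-45:a[0]+45],(390,300),interpolation=2))
    u,v=cs[0]; vv,uu=np.mgrid[:420,:560]
    m=(np.hypot(uu-u,vv-v)<40)&(W[...,2]>.0575)&(W[...,2]<.08); print(k,"hub",m.sum(),np.median(W[m],axis=0),cv2.minEnclosingCircle((W[m][:,:2]*1000).astype(np.float32)) if m.sum() else 0)
cv2.imwrite("pics/c6.png",np.vstack([np.hstack(ims[:2]),np.hstack(ims[2:])])[...,::-1])
```

```text
t 10.5 turn [-0.0008 -0.0018  0.0041] shift [ -0.2   2.  -53.6] F [-0.2  1.3 -0.8] gap -0.00039389190466715336
top hub 129 [0.59212767 0.27282625 0.06185751] ((592.7494506835938, 273.10833740234375), 15.070422172546387)
side hub 174 [0.59261306 0.27381125 0.06301572] ((594.7013549804688, 272.0004577636719), 16.038475036621094)
```

View pics/c6.png

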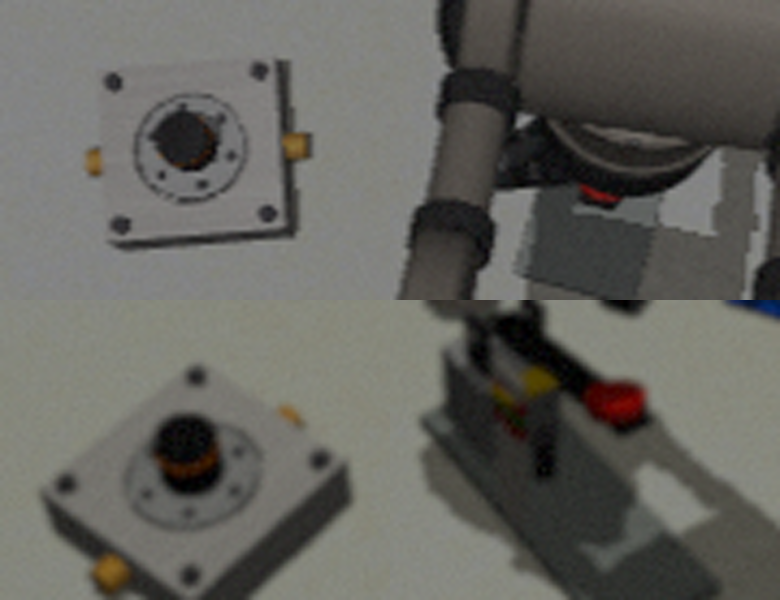

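Both views, left column at (190,145) and (190,460), show the cover flush and centred in the recess. The hub top is at 62 mm, as expected. The pad is at rest at (615,400) in the lower-right panel, below the shut fingers. Pressing next.

play_rows(
  deltas=[0,0,0,0,2,-25,0,0,0,0,0,2,-50,0,0,0,0,0,2,-56,0,0,0,0,0,2,-60,0,0,0,0,0,2,-60,0],
)

```text
time_s: 11.22
position: [0.5387, -0.0095, 0.1392]
orientation: [-3.112, -0.418, 0.001]
force: [-0.3, 1.2, 2.4]
finger_gap: 0.0002
gripper_force: 1.0
```

play_rows(
  deltas=[0,0,0,0,0,-3,0,0,0,0,0,0,-6,0,0,0,0,0,0,-9,0,0,0,0,0,0,-9,0],
)

```text
time_s: 11.72
position: [0.538, -0.0099, 0.1294]
orientation: [-3.112, -0.417, 0.004]
force: [-2.0, 2.0, 4.8]
finger_gap: -0.0
gripper_force: 2.4
```

play_rows(
  deltas=[0,0,0,0,-1,-3,0,0,0,0,0,-2,-6,0,0,0,0,0,-2,-9.5,0,0,0,0,0,-2,-9.5,0,0,0,0,0,-2,-9.5,0],
)

```text
time_s: 12.35
position: [0.5383, -0.0117, 0.1204]
orientation: [-3.112, -0.417, 0.002]
force: [-2.6, 3.5, 6.7]
finger_gap: -0.0001
gripper_force: 3.8
```

Run:
```python
from h import *
delta([.538,-.012,.1195],RV)
c,W=cam("side"); I=c["img"]
cv2.imwrite("pics/c7.png",cv2.resize(I[140:240,230:350],(720,600),interpolation=2)[...,::-1])
Ii=I.astype(int); r,g,b=Ii[...,0],Ii[...,1],Ii[...,2]
m=(r>g+60)&(r>b+60)&(W[...,2]>.085)&(np.hypot(W[...,0]-.538,W[...,1]+.012)<.03); print(W[m].mean(0),np.percentile(W[m][:,2],[10,50,90]),m.sum())
```

```text
t 12.35 turn [-0.0015 -0.0017  0.0006] shift [-0.3 -0.3 -0.9] F [-2.6  3.5  6.7] gap -9.882328254293649e-05
[ 0.53332339 -0.00241832  0.10216605] [0.10085155 0.1021217  0.10391249] 19
```

View pics/c7.png

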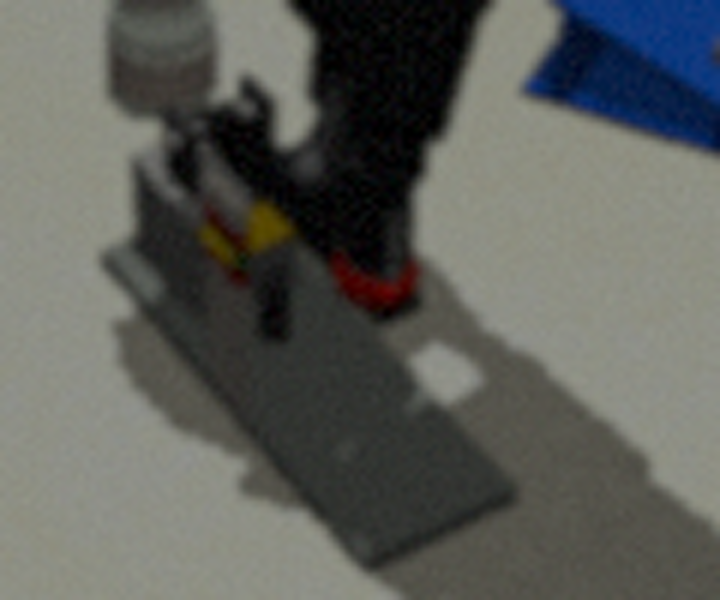

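The pad, at (375,285), is pressed to about 101 mm, roughly level, with the yellow pointer over the middle of the scale. One last 1 mm nudge, then hold.

play_rows(
  deltas=[0,0,0,0,0,-0.8,0,0,0,0,0,0,-0.8,0,0,0,0,0,0,-0.8,0,0,0,0,0,0,-0.8,0,0,0,0,0,0,-0.8,0],
)

```text
time_s: 13.02
position: [0.5382, -0.0117, 0.1197]
orientation: [-3.112, -0.417, 0.002]
force: [-3.1, 2.1, 7.1]
finger_gap: 0.0003
gripper_force: 4.0
```

play_rows(
  deltas=[0,0,0,0,0,0,0,0,0,0,0,0,0,0,0,0,0,0,0,0,0,0,0,0,0,0,0,0],
)

```text
time_s: 13.52
position: [0.5382, -0.0117, 0.1197]
orientation: [-3.112, -0.417, 0.002]
force: [-2.1, 2.5, 8.0]
finger_gap: 0.0
gripper_force: 4.0
```

```bash
python3 -c "
from h import *
s=arm.state(); print(s['position'],s['force']); print(arm.sign_off())"
```

```text
[ 0.53822156 -0.01168507  0.11971162] [-2.10571023  2.45136853  8.04294632]
the job is handed in; nothing more can be done
None
```

The job is handed in at 13.5 s: the cover measured flush and centred in the farthest cell's recess and let go, and the arm is holding the lever at about half travel with about 8 N; `sign_off` returned no verdict.

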